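# Strip and sweep out a pinned nest-plate fixture

### The job

Strip the pinned fixture and clean it: lift each nest plate straight up off its two locating pins, keeping it level so that it does not cock on the pins, and lay the plates flat, side by side on the black rubber mat. Then hold the cork block as a scraper and sweep every loose wooden slug along the fixture's channel, over its end and into the trough. Finally set the cork block down flat on the bench, and leave the flat tin and the small brown bottle behind the fixture and the roll of black tape where they are.

Things in the scene. Friction and masses are not known exactly. Their poses are not given: they have to be found in the camera images.
- fixture: Fixture fixed to the bench. Origin on the bench under its middle station, z up, channel along y. Base 140 mm wide in x, y = -125 to +180 mm; its top, the channel floor, at z = 32 mm. A dark rail along each side (|x| = 44 to 70 mm, top at z = 46 mm) carries the plates and leaves a channel 88 mm wide, 14 mm deep, open at both ends. Stations at y = +80, 0, -80 mm.
- channel_end (a point): Middle of the channel floor's edge at the trough, fixture frame (0, -125, 32) mm.
- pins (a point): Middle of the middle station at rail height, fixture frame (0, 0, 46) mm. Each station has two upright steel locating pins, one on each rail at fixture x = +-57 mm, 10 mm in diameter with chamfered tips, tops at z = 78 mm: a plate must rise 32 mm to be free of them.
- trough (a point): Centre of the trough's floor, fixture frame (0, -175, 14) mm. Open-topped sheet steel trough beyond the channel's -y end: y = -125 to -223 mm and |x| < 67 mm inside, walls to z = 50 mm on the three outer sides; on the fourth the channel floor ends, 18 mm above the trough's floor.
- mat: Black rubber mat fixed to the bench, 150 mm in its x, 270 mm in its y, 8 mm thick; origin at the centre of its underside. Nothing lies on it at the start. It has room for three plates side by side along its y with their lengths along its x.
- plate_0: Aluminium nest plate 140x70x10 mm, 0.22 to 0.35 kg, all alike, one may be absent. Origin at the centre of its underside, x along its length, z up. 12 mm through holes at x = +-57, y = 0. On top a black bar handle along x: 76 mm long, 12 mm wide, 32 to 50 mm above the underside, on two 10 mm posts at x = +-30. Starts seated on the rails over the pins of any one station.
- plate_1: Aluminium nest plate 140x70x10 mm, 0.22 to 0.35 kg, all alike, one may be absent. Origin at the centre of its underside, x along its length, z up. 12 mm through holes at x = +-57, y = 0. On top a black bar handle along x: 76 mm long, 12 mm wide, 32 to 50 mm above the underside, on two 10 mm posts at x = +-30. Starts seated on the rails over the pins of any one station.
- plate_2: Aluminium nest plate 140x70x10 mm, 0.22 to 0.35 kg, all alike, one may be absent. Origin at the centre of its underside, x along its length, z up. 12 mm through holes at x = +-57, y = 0. On top a black bar handle along x: 76 mm long, 12 mm wide, 32 to 50 mm above the underside, on two 10 mm posts at x = +-30. Starts seated on the rails over the pins of any one station.
- slug_0: Loose round hardwood slug (hole-saw chip), disc 20 mm across and 8 mm thick, about 12 g, starting flat on the floor of the fixture's channel, often hidden beneath a nest plate; three to five are present. Origin at the centre of its underside, z along its axis.
- slug_1: Loose round hardwood slug (hole-saw chip), disc 20 mm across and 8 mm thick, about 12 g, starting flat on the floor of the fixture's channel, often hidden beneath a nest plate; three to five are present. Origin at the centre of its underside, z along its axis.
- slug_2: Loose round hardwood slug (hole-saw chip), disc 20 mm across and 8 mm thick, about 12 g, starting flat on the floor of the fixture's channel, often hidden beneath a nest plate; three to five are present. Origin at the centre of its underside, z along its axis.
- slug_3: Loose round hardwood slug (hole-saw chip), disc 20 mm across and 8 mm thick, about 12 g, starting flat on the floor of the fixture's channel, often hidden beneath a nest plate; three to five are present. Origin at the centre of its underside, z along its axis.
- slug_4: Loose round hardwood slug (hole-saw chip), disc 20 mm across and 8 mm thick, about 12 g, starting flat on the floor of the fixture's channel, often hidden beneath a nest plate; three to five are present. Origin at the centre of its underside, z along its axis.
- cork_block: Brown cork block, 45 mm in its x, 75 mm in its y, 26 mm high, 60 to 105 g, lying flat on the bench to the right of the mat. Origin at the centre of its underside, z up. Grip it across the 45 mm; held with its 75 mm length across the channel it fits between the rails with 6 mm to spare on each side.
- wax_tin: Round flat tin, 66 mm across, 24 mm high, a bystander; origin at the centre of its underside.
- oil_bottle: Small brown bottle, 46 mm across, 126 mm high, standing behind the fixture, a bystander; origin at the centre of its underside.
- black_tape: Roll of black tape lying flat, 53 mm across, 19 mm high, a bystander; origin at the centre of its underside.
Not all that is in view belongs to the job. What is shaped like the cork_block but orange is not meant.

How it is judged:
By the outcome, as a careful person would: the job done as asked, in the order asked, and still so for the second after the job is handed in, with the robot touching nothing.
Of plate_0, plate_1, plate_2 only 2 to 3 are there at a start; the rules pass over those that are not, and their reading is None.
Of slug_0, slug_1, slug_2, slug_3, slug_4 only 3 to 5 are there at a start; the rules pass over those that are not, and their reading is None.
At some moment in a run one of cork_block may be knocked a few centimetres aside while the robot is not near it.
It also fails if it takes over 208 s, if anything falls off the work surface, if the arm or the gripper's body presses on something with over 40 N, if the wrist force passes 120 N, or if a joint passes its speed limit or range.

### The arm

A 6-joint arm with a two-finger parallel gripper is mounted at the origin on a cart in front of the work surface, level with it; the furniture and walls round the work are solid. World frame = base frame: x ahead of the robot, y to its left, z up, the work surface at z = 0. Lengths are in m, angles in rad, forces in N, time in s.
With the tool pointing down it reaches from about 0.35 to 0.775 m from the base axis. Payload 7.3 kg.
Tool frame: the origin (TCP) lies at the centre of the arm's flange, where the gripper is bolted on; the fingertips stand 178 mm ahead of it and the grasp point (between the pads) lies 159 mm ahead of it (tip_extent is the distance from the TCP to the fingertips, in m); z points along the fingers, y is the line along which they close (so a half turn about z gives the same grasp; the last joint's range is limited). The gripper opens to 92 mm and grips with 3 to 60 N. Pads are 19 mm wide; open, the fingers measure 130 mm over their backs; the gripper's body (75 mm by 190 mm) begins 47 mm behind the grasp point.
Start: joints at [-1.492, 0.342, 1.524, -0, 1.275, -0.146], TCP at [0.117, -0.512, 0.405] pointing down, gripper open.
Joint ranges: [-2.53, 2.53], [-0.77, 2.02], [0.04, 2.7], [-1, 4.14], [0.28, 2.66], [-3.11, 3.11]. Speed limits (rad/s): [2.57, 2.57, 3.14, 3.14, 3.14, 3.14].

### API

Orientations are given as [roll, pitch, yaw] about the fixed x, y, z axes, in that order (R = Rz(yaw) Ry(pitch) Rx(roll)).
In Python, from cell import * gives the robot as it stands.
- The arm moves only by the tool arm_command, never from a script. Its arguments are lists of equal length, an entry for each row: "xyz": the shift along the world's x, y, z in mm, a list of three; "spin": the turn about the world's z in degrees. In form: {"xyz": [[tx, ty, tz], ...], "spin": [spin, ...]}. A call has 1 to 20 rows; each row shifts and turns the commanded pose from where the row before left it; what a row does not reach is not made up. A row lasts 1/10 s, in which the tool goes at most 50 mm and 8.59 degrees, less where a joint would pass 70% of its speed; a pose out of reach is approached as far as the arm can. A call with a gripper value outside its range is refused whole. "jaw" is the opening, from -1 (shut) to 1 (fully open), set as the call begins (left out, the last holds). The fingers move at their own pace and stop on an object; "squeeze" is the grip in N (left out, the last holds). Time passes only in rows, so rows that do not move let the fingers close. It gives the time, the measured TCP pose, the force, the opening and the grip force at its end, in the units of the state.
- observe(): the state, without advancing time (a new reading comes with each control period).
- read_camera(name): name is "side" or "top" or "wrist"; returns a dict with "img" (384x512x3 uint8, red, green, blue), "depth" (384x512 float32, m along the optical axis (not along the pixel's ray), 0 where there is no reading), "fx", "fy", "cx", "cy" (pixels), "world_from_camera" (4x4, takes a point from camera to world coordinates). Camera axes: x right, y up, looking along -z (the intrinsics and any distortion apply to the point x, -y, -z); pixel columns grow to the right and rows downward; lengths in m; the calibration is good to about 2 mm. A picture is of the moment at which its call begins.
- hand_in(): hands the job in; it is judged then, once.
The state is a dict: "time": time; "qpos": joint angles; "qvel": joint speeds; "joint_efforts": joint torques, N m; "tool_pos": TCP position; "tool_rot": TCP orientation; "contact_force": force on the tool from outside, world axes, zero at the start; "torque": the same for the moment, N m; "opening": finger opening in m; "grip_force": force on a finger pad.
Only numpy, scipy, OpenCV 4.12 (cv2) and the standard library are available. Lean on these libraries where they do the work, as an engineer would, in place of code of your own. Each camera call takes 0.05 s, during which the arm holds its last target. There are 200 camera calls.

## Working session

There is one attempt and no reset: what is moved stays moved. The work goes in short steps, Python scripts to look and compute and a tool call to move; the robot and the scene stay as the last step left them, time stands still between calls to the robot, and variables do not carry over. Pictures are saved under pics/ and viewed, at most 14 in all, crops included, and the job is handed in when it is done.

Besides the shell and the picture viewer there is one more tool, called after "Request:" as name(argument=value, ...), one argument or row to a line, values as JSON. arm_command: Moves the arm, as the interface text tells. Its arguments: {"type":"object","properties":{"xyz":{"type":"array","items":{"type":"array","items":{"type":"number"}}},"spin":{"type":"array","items":{"type":"number"}},"jaw":{"type":"number"},"squeeze":{"type":"number"}},"required":["xyz","spin"]}

```bash
mkdir -p pics; ls
cat > h.py <<'E'
from cell import *
import numpy as np, cv2
def cam(n):
    d=read_camera(n); return d
def pts(d):
    H,W=d["depth"].shape
    u,v=np.meshgrid(np.arange(W),np.arange(H)); z=d["depth"]
    P=np.stack([(u-d["cx"])/d["fx"]*z,-(v-d["cy"])/d["fy"]*z,-z,np.ones_like(z)],-1)
    Q=(P@d["world_from_camera"].T)[...,:3]; Q[z==0]=np.nan
    return Q
def save(d,f,crop=None,s=1):
    i=d["img"][...,::-1]
    if crop: i=i[crop[1]:crop[3],crop[0]:crop[2]]
    cv2.imwrite("pics/"+f,cv2.resize(i,None,fx=s,fy=s,interpolation=cv2.INTER_CUBIC))
E
python3 - <<'E'
from h import *
s=observe(); print({k:np.round(v,3) for k,v in s.items()})
for n in("top","side"):
    d=cam(n); np.savez(n+"0.npz",Q=pts(d),img=d["img"]); save(d,n+"0.png",s=1.5)
    print(n,d["fx"],np.round(d["world_from_camera"],3).tolist())
E
```

```text
pics
{'time': np.float64(0.0), 'qpos': array([-1.492,  0.343,  1.525, -0.   ,  1.275, -0.146]), 'qvel': array([-0.001, -0.001,  0.001, -0.001,  0.001, -0.001]), 'joint_efforts': array([-3.0000e-03, -4.3125e+01, -2.4422e+01,  7.2000e-02,  5.6000e-02,
       -0.0000e+00]), 'tool_pos': array([ 0.117, -0.512,  0.404]), 'tool_rot': array([-3.14 , -0.   ,  0.225]), 'contact_force': array([-0.822, -0.509, -0.222]), 'torque': array([ 0.02 ,  0.015, -0.024]), 'grip_force': np.float64(0.0), 'opening': np.float64(0.092)}
top 354.2364654861505 [[-0.008, 0.992, -0.13, 0.488], [-1.0, -0.01, -0.013, -0.23], [-0.014, 0.13, 0.991, 0.937], [0.0, 0.0, 0.0, 1.0]]
side 465.12399207819806 [[-0.838, 0.268, -0.475, -0.027], [-0.545, -0.441, 0.713, 0.77], [-0.018, 0.857, 0.516, 0.784], [0.0, 0.0, 0.0, 1.0]]
```

View pics/top0.png

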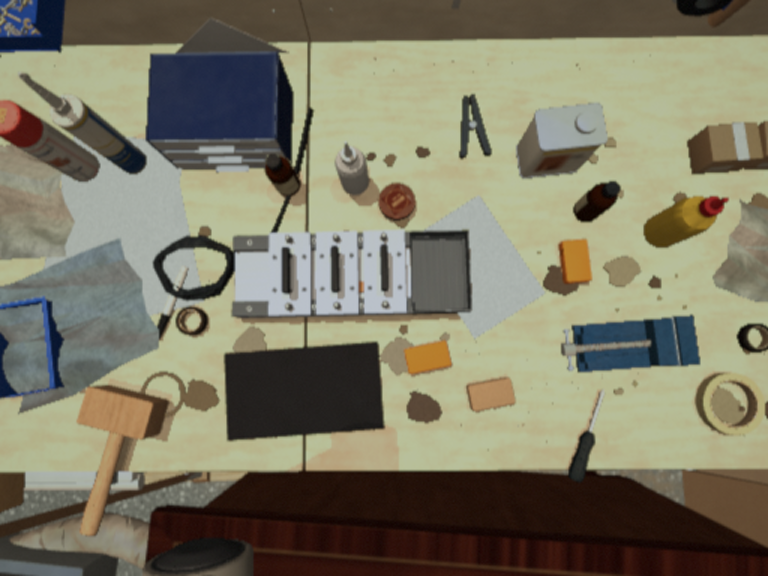

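View pics/side0.png

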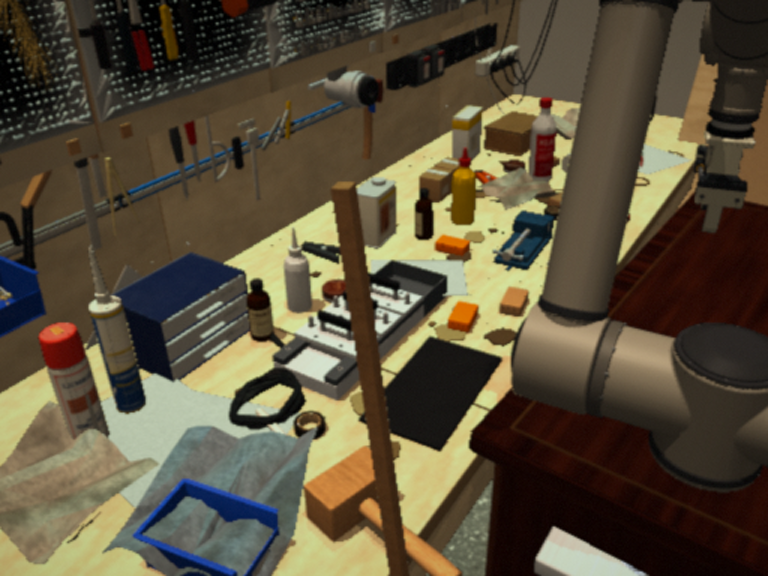

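Top picture at 1.5x, with image up as +x and left as +y:
- **Plates:** three, with handles at (287,270), (336,268) and (385,266).
- **Trough:** (440,272). **Mat:** (305,390).
- **Cork candidates:** tan block at (491,393), orange block at (427,357), orange block at (575,260), mallet head at (120,415). I choose the tan (491,393): it is brown and lies flat to the right of the mat.

I'll check that in a crop and measure.

```bash
cat > m.py <<'E'
from h import *
d=np.load("top0.npz"); Q=d["Q"]; img=d["img"]
def rect(m,name):
    n,l,st,c=cv2.connectedComponentsWithStats(m.astype(np.uint8))
    for k in range(1,n):
        if st[k,4]<40: continue
        p=Q[l==k]; p=p[~np.isnan(p[:,0])]
        r=cv2.minAreaRect((p[:,:2]*1000).astype(np.float32))
        print(name,"px",c[k].round(),"c",np.round(r[0],1),"sz",np.round(r[1],1),"ang",round(r[2],1),"z",np.round(np.percentile(p[:,2],[10,50,90])*1000,1))
X,Y,Z=Q[...,0],Q[...,1],Q[...,2]
u,v=np.meshgrid(np.arange(512),np.arange(384))
box=lambda a,b,c,e:(u>a)&(u<c)&(v>b)&(v<e)
rect(box(145,140,320,220)&(Z>.085),"handle")
rect(box(145,140,320,220)&(Z>.05)&(Z<.062),"plate")
rect(box(145,215,265,300)&(Z>.004)&(img.max(-1)<60),"mat")
rect(box(260,215,350,285)&(Z>.015),"block")
rect(box(145,140,330,225)&(Z>.02)&(Z<.075),"fixt")
rect(box(100,100,290,155)&(Z>.015),"behind")
print(img[262,327],img[238,285])
i=img[...,::-1]; a=cv2.resize(i[215:285,250:350],None,fx=5,fy=5,interpolation=3); b=cv2.resize(i[140:220,145:325],(500,222),interpolation=3)
b=cv2.copyMakeBorder(b,0,a.shape[0]-222,0,0,0) if a.shape[0]>222 else b
cv2.imwrite("pics/crop0.png",np.vstack([a,b[:222]]))
E
python3 m.py
```

```text
handle px [223. 178.] c [ 634.6 -139.4] sz [75.4 10. ] ang 0.6 z [93.8 96.1 98. ]
handle px [256. 178.] c [ 636.  -218.9] sz [76.1 12. ] ang 1.7 z [93.8 96.4 98.4]
handle px [190. 179.] c [633.8 -59.7] sz [74.  10.6] ang 0.5 z [94.  96.2 98.3]
plate px [256. 180.] c [ 636.6 -218.5] sz [140.7  69.8] ang 1.1 z [55.1 57.  58.9]
plate px [193. 182.] c [634.  -58.3] sz [140.5  70.4] ang 1.2 z [54.9 56.9 58.9]
plate px [225. 181.] c [ 634.9 -139. ] sz [139.5  69. ] ang 0.5 z [54.8 56.9 58.9]
mat px [202. 260.] c [436.2 -76.1] sz [147.3 265.6] ang 4.2 z [ 6.8  8.8 10.9]
block px [285. 237.] c [ 492.5 -290.2] sz [44.9 74.8] ang 11.3 z [24.4 26.6 28.8]
block px [327. 262.] c [ 429.2 -396.5] sz [45.1 74.9] ang 10.1 z [24.  26.6 28.7]
fixt px [264. 142.] c [ 740.9 -239.9] sz [47.8 10.8] ang 89.0 z [21.5 24.8 26.4]
fixt px [217. 182.] c [ 635.4 -146.7] sz [140.9 435.2] ang 0.8 z [32.5 55.6 58.5]
behind px [162. 109.] c [812.2  45.7] sz [ 75.6 222.5] ang 5.2 z [ 21.1  64.1 105.2]
behind px [235. 113.] c [ 802.5 -165.5] sz [38.  51.6] ang 2.4 z [ 40.1 109.1 141.5]
behind px [264. 133.] c [ 768.2 -240.3] sz [63.9 65.3] ang 89.0 z [22.2 24.7 26.7]
behind px [265. 154.] c [ 704.3 -243.5] sz [  4.7 120.4] ang 0.2 z [47.1 56.1 58.3]
[178 138  96] [184 126  45]
```

View pics/crop0.png

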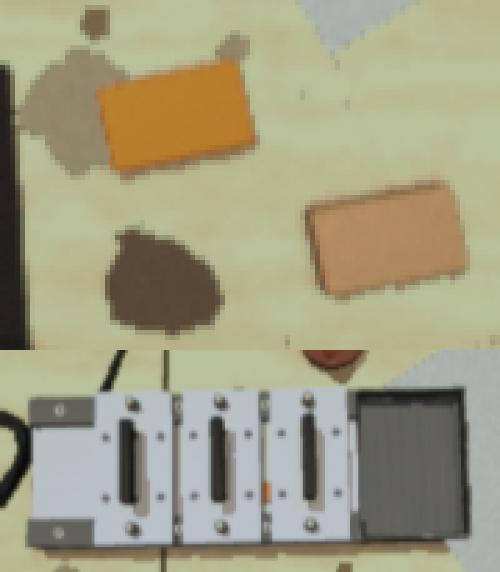

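The crop confirms the tan block is the cork at (429,-396) mm, yaw about 10°; the other two blocks are orange. Measured poses:
- **Fixture:** origin about (635,-139) mm, yaw 0.8°.
- **Mat:** centre (436,-76) mm, yaw 4.2°.

Heights and sizes agree with those given, so I'm moving to the first plate.

Request:
arm_command(
  xyz=[
    [10,9,0],
    [20,17,0],
    [27,24,0],
    [28,25,0],
    [28,25,0],
    [28,25,0],
    [28,25,0],
    [28,25,0],
    [28,25,0],
    [28,25,0],
    [28,25,0],
    [28,25,0],
    [28,25,0],
    [28,25,0],
    [28,25,0],
    [28,25,0],
    [28,25,0],
    [28,20,0],
    [28,13,0],
    [12,8,0],
  ],
  spin=[-0.6,-0.6,-0.6,-0.6,-0.6,-0.6,-0.6,-0.6,-0.6,-0.6,-0.6,-0.6,-0.6,-0.6,-0.6,-0.6,-0.6,-0.6,-0.6,-0.6],
  jaw=-0.1,
  squeeze=12,
)

```text
time: 2.1
tool_pos: [0.6358, -0.0692, 0.4037]
tool_rot: [-3.141, 0.001, 0.017]
contact_force: [-0.4, -1.1, -1.2]
opening: 0.0416
grip_force: 0.0
```

```bash
cat > w.py <<'E'
from h import *
import sys
d=cam("wrist"); Q=pts(d); save(d,sys.argv[1])
s=observe(); print(s["tool_pos"],s["tool_rot"])
Z=Q[...,2]; m=(Z>.086)&(Z<.105)
n,l,st,c=cv2.connectedComponentsWithStats(m.astype(np.uint8))
for k in range(1,n):
    if st[k,4]<300: continue
    p=Q[l==k]; r=cv2.minAreaRect((p[:,:2]*1000).astype(np.float32)); print(c[k].round(),np.round(r[0],1),np.round(r[1],1),round(r[2],1),np.median(p[:,2]),st[k])
E
python3 w.py w0.png
```

```text
[ 0.6362854  -0.06857616  0.40344443] [-3.14056037e+00  2.59761524e-04  1.66476505e-02]
[244. 178.] [633.7 -58.5] [74.8 12. ] 1.7 0.0944582413428795 [ 237  136   15   86 1163]
[336. 178.] [ 634.5 -138.4] [75.7 12.6] 0.7 0.09439325847074725 [ 327  136   20   87 1300]
[428. 177.] [ 637.1 -217.8] [72.9 12.5] 0.8 0.09440128196104255 [ 415  136   27   82 1410]
```

View pics/w0.png

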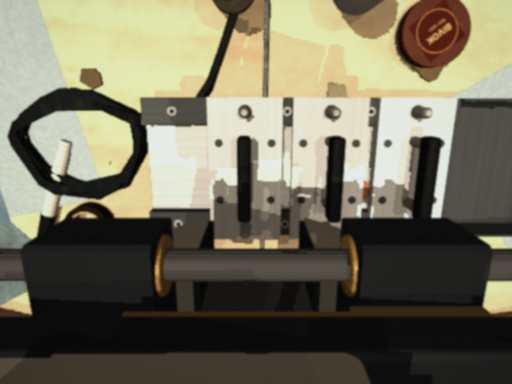

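Wrist view: handles at (244,178), (336,178) and (428,177), at about y = -59, -139 and -218 mm, which agrees with the top camera. I'll descend on the first.

Request:
arm_command(
  xyz=[
    [-1,5,0],
    [-1,5,0],
    [0,0,-7],
    [0,0,-15],
    [0,0,-20],
    [0,0,-20],
    [0,0,-20],
    [0,0,-20],
    [0,0,-20],
    [0,0,-15],
    [0,0,-10],
    [0,0,-5],
    [0,0,-4],
    [0,0,0],
    [0,0,0],
  ],
  spin=[-0.1,0,0,0,0,0,0,0,0,0,0,0,0,0,0],
)

```text
time: 3.65
tool_pos: [0.6322, -0.0609, 0.2494]
tool_rot: [3.141, -0.001, 0.014]
contact_force: [-0.1, -0.5, 0.5]
opening: 0.0413
grip_force: 0.0
```

Request:
arm_command(
  xyz=[
    [0,0,0],
    [0,0,0],
    [0,0,0],
    [0,0,0],
    [0,0,0],
    [0,0,0],
    [0,0,0],
    [0,0,0],
  ],
  spin=[0,0,0,0,0,0,0,0],
  jaw=-1,
  squeeze=12,
)

```text
time: 4.45
tool_pos: [0.6321, -0.0598, 0.249]
tool_rot: [-3.14, -0.0, 0.014]
contact_force: [-1.3, 5.6, 1.9]
opening: 0.0115
grip_force: 12.0
```

Request:
arm_command(
  xyz=[
    [0,0.6,0],
    [0,0.3,0],
    [0,0,0],
    [0,0,0],
    [0,0,0],
  ],
  spin=[0,0,0,0,0],
  squeeze=40,
)

```text
time: 4.95
tool_pos: [0.632, -0.0596, 0.249]
tool_rot: [-3.141, -0.0, 0.014]
contact_force: [-1.5, 5.0, 5.0]
opening: 0.0116
grip_force: 40.0
```

Request:
arm_command(
  xyz=[
    [0,0.5,0],
    [0,0.5,0],
    [0,0,0],
    [0,0,0],
    [0,0,0],
  ],
  spin=[0,0,0,0,0],
)

```text
time: 5.45
tool_pos: [0.6321, -0.0593, 0.2489]
tool_rot: [3.141, -0.0, 0.013]
contact_force: [-1.1, 0.4, 4.9]
opening: 0.012
grip_force: 40.0
```

Lateral force is nil, so I'll lift straight up slowly.

Request:
arm_command(
  xyz=[
    [0,0,1],
    [0,0,2],
    [0,0,3],
    [0,0,3],
    [0,0,3],
    [0,0,3],
  ],
  spin=[0,0,0,0,0,0],
)

```text
time: 6.05
tool_pos: [0.6321, -0.0589, 0.264]
tool_rot: [3.141, -0.0, 0.014]
contact_force: [0.7, -0.4, -1.5]
opening: 0.0119
grip_force: 40.0
```

Request:
arm_command(
  xyz=[
    [0,0,3],
    [0,0,3],
    [0,0,4],
    [0,0,4],
    [0,0,4],
    [0,0,4],
    [0,0,4],
    [0,0,4],
    [0,0,4],
    [0,0,6],
    [0,0,8],
    [0,0,8],
    [0,0,6],
    [0,0,4],
    [0,0,0],
  ],
  spin=[0,0,0,0,0,0,0,0,0,0,0,0,0,0,0],
)

```text
time: 7.55
tool_pos: [0.6322, -0.0589, 0.3306]
tool_rot: [3.141, -0.001, 0.014]
contact_force: [-0.4, 0.4, -1.7]
opening: 0.012
grip_force: 40.0
```

Request:
arm_command(
  xyz=[
    [-4,1,0],
    [-8,3,0],
    [-12,4,0],
    [-16,5,0],
    [-18,6,0],
    [-18,6,0],
    [-18,6,0],
    [-18,6,0],
    [-18,6,0],
    [-18,6,0],
    [-16,6,0],
    [-13,5,0],
    [-11,4,0],
    [-8,2,0],
    [-4,1,0],
    [-2,1,0],
    [0,0,0],
    [0,0,0],
  ],
  spin=[0,0.2,0.3,0.3,0.3,0.3,0.3,0.3,0.3,0.3,0.3,0.3,0.2,0,0,0,0,0],
)

```text
time: 9.35
tool_pos: [0.4304, 0.009, 0.3298]
tool_rot: [3.141, -0.0, 0.073]
contact_force: [0.2, -0.2, -2.4]
opening: 0.0115
grip_force: 40.0
```

Request:
arm_command(
  xyz=[
    [0,0,-5],
    [0,0,-10],
    [0,0,-15],
    [0,0,-15],
    [0,0,-15],
    [0,0,-15],
    [0,0,-12],
    [0,0,-10],
    [0,0,-7],
    [0,0,-4],
    [0,0,-3],
    [0,0,0],
    [0,0,0],
  ],
  spin=[0,0,0,0,0,0,0,0,0,0,0,0,0],
)

```text
time: 10.65
tool_pos: [0.4302, 0.0091, 0.219]
tool_rot: [3.141, -0.001, 0.073]
contact_force: [0.0, 0.1, -3.1]
opening: 0.0115
grip_force: 40.0
```

Request:
arm_command(
  xyz=[
    [0,0,-2],
    [0,0,-2],
    [0,0,-1.5],
    [0,0,-1],
    [0,0,-0.5],
    [0,0,0],
    [0,0,0],
  ],
  spin=[0,0,0,0,0,0,0],
)

```text
time: 11.35
tool_pos: [0.4301, 0.0091, 0.2117]
tool_rot: [3.142, -0.0, 0.073]
contact_force: [-0.1, 0.4, -1.6]
opening: 0.0115
grip_force: 40.0
```

Request:
arm_command(
  xyz=[
    [0,0,-0.5],
    [0,0,-0.5],
    [0,0,0],
    [0,0,0],
  ],
  spin=[0,0,0,0],
)

```text
time: 11.75
tool_pos: [0.4301, 0.0091, 0.2109]
tool_rot: [3.141, -0.0, 0.073]
contact_force: [-1.1, 0.6, 1.3]
opening: 0.0117
grip_force: 40.0
```

Request:
arm_command(
  xyz=[
    [0,0,0],
    [0,0,0],
    [0,0,0],
    [0,0,0],
    [0,0,2],
    [0,0,5],
    [0,0,10],
    [0,0,15],
    [0,0,20],
    [0,0,20],
    [0,0,20],
    [0,0,15],
    [0,0,10],
    [0,0,3],
  ],
  spin=[0,0,0,0,0,0,0,0,0,0,0,0,0,0],
  jaw=-0.1,
)

```text
time: 13.15
tool_pos: [0.4301, 0.0091, 0.3321]
tool_rot: [3.141, -0.002, 0.073]
contact_force: [-0.2, -0.0, 0.0]
opening: 0.0412
grip_force: 0.0
```

Request:
arm_command(
  xyz=[
    [8,-6,0],
    [16,-12,0],
    [22,-16,0],
    [25,-18,0],
    [25,-18,0],
    [25,-18,0],
    [25,-18,0],
    [22,-16,0],
    [18,-13,0],
    [12,-8,0],
    [6,-4,0],
    [1,-1,0],
    [0,0,0],
    [0,0,0],
  ],
  spin=[-0.2,-0.3,-0.3,-0.3,-0.3,-0.3,-0.3,-0.3,-0.3,-0.3,-0.3,-0.2,0,0],
)

```text
time: 14.55
tool_pos: [0.6347, -0.1385, 0.3306]
tool_rot: [-3.141, 0.001, 0.014]
contact_force: [0.2, -0.7, 0.9]
opening: 0.0412
grip_force: 0.0
```

```bash
python3 w.py w1.png
```

```text
[ 0.63468582 -0.1384423   0.33086349] [-3.14156762e+00  2.63286081e-04  1.41010790e-02]
[256. 196.] [ 637.8 -138.2] [69.  11.8] 1.2 0.09446191359605574 [ 247  145   19  103 1874]
[378. 181.] [ 648.9 -218. ] [49.3 12.8] 0.5 0.09438865412048592 [ 365  145   28   73 1543]
```

Request:
arm_command(
  xyz=[
    [0,0,-5],
    [0,0,-10],
    [0,0,-15],
    [0,0,-15],
    [0,0,-15],
    [0,0,-10],
    [0,0,-6],
    [0,0,-4],
    [0,0,-2],
    [0,0,0],
    [0,0,0],
  ],
  spin=[0,0,0,0,0,0,0,0,0,0,0],
)

```text
time: 15.7
tool_pos: [0.6352, -0.1389, 0.2493]
tool_rot: [3.141, -0.001, 0.014]
contact_force: [-0.5, -0.3, -0.3]
opening: 0.0412
grip_force: 0.0
```

Request:
arm_command(
  xyz=[
    [0,0,0],
    [0,0,0],
    [0,0,0],
    [0,0,0],
    [0,0,0],
    [0,0,0],
    [0,0,0],
    [0,0,0],
  ],
  spin=[0,0,0,0,0,0,0,0],
  jaw=-1,
  squeeze=12,
)

```text
time: 16.5
tool_pos: [0.6351, -0.1388, 0.2488]
tool_rot: [3.142, -0.0, 0.014]
contact_force: [-0.3, 1.0, 1.0]
opening: 0.0118
grip_force: 12.0
```

Good alignment. I'll firm the grip and lift.

Request:
arm_command(
  xyz=[
    [0,0,0],
    [0,0,0],
    [0,0,1],
    [0,0,2],
    [0,0,3],
    [0,0,3],
    [0,0,3],
    [0,0,3],
  ],
  spin=[0,0,0,0,0,0,0,0],
  squeeze=40,
)

```text
time: 17.3
tool_pos: [0.6351, -0.1389, 0.264]
tool_rot: [3.141, -0.0, 0.014]
contact_force: [-0.5, 0.5, -2.8]
opening: 0.0119
grip_force: 40.0
```

Request:
arm_command(
  xyz=[
    [0,0,3],
    [0,0,3],
    [0,0,4],
    [0,0,4],
    [0,0,4],
    [0,0,4],
    [0,0,4],
    [0,0,4],
    [0,0,4],
    [0,0,6],
    [0,0,8],
    [0,0,8],
    [0,0,6],
    [0,0,4],
    [0,0,0],
  ],
  spin=[0,0,0,0,0,0,0,0,0,0,0,0,0,0,0],
)

```text
time: 18.8
tool_pos: [0.6351, -0.1389, 0.3306]
tool_rot: [3.141, -0.001, 0.014]
contact_force: [0.9, 0.4, -2.8]
opening: 0.0118
grip_force: 40.0
```

Request:
arm_command(
  xyz=[
    [-4,1,0],
    [-8,3,0],
    [-12,4,0],
    [-16,5,0],
    [-18,6,0],
    [-18,6,0],
    [-18,6,0],
    [-18,6,0],
    [-18,6,0],
    [-18,6,0],
    [-16,5,0],
    [-13,4,0],
    [-11,3,0],
    [-6,1,0],
    [-3,1,0],
    [-1,0,0],
    [0,0,0],
    [0,0,0],
  ],
  spin=[0,0.2,0.3,0.3,0.3,0.3,0.3,0.3,0.3,0.3,0.3,0.3,0.2,0,0,0,0,0],
)

```text
time: 20.6
tool_pos: [0.4374, -0.0761, 0.3297]
tool_rot: [3.141, -0.0, 0.073]
contact_force: [0.7, 0.1, -3.2]
opening: 0.0117
grip_force: 40.0
```

Request:
arm_command(
  xyz=[
    [0,0,-5],
    [0,0,-10],
    [0,0,-15],
    [0,0,-15],
    [0,0,-15],
    [0,0,-15],
    [0,0,-12],
    [0,0,-10],
    [0,0,-7],
    [0,0,-4],
    [0,0,-3],
    [0,0,-2],
    [0,0,-2],
    [0,0,-1.5],
    [0,0,-1],
    [0,0,-0.5],
    [0,0,-0.5],
    [0,0,0],
    [0,0,0],
  ],
  spin=[0,0,0,0,0,0,0,0,0,0,0,0,0,0,0,0,0,0,0],
)

```text
time: 22.5
tool_pos: [0.4371, -0.0759, 0.2113]
tool_rot: [3.141, -0.0, 0.073]
contact_force: [-0.7, 0.2, -3.3]
opening: 0.0121
grip_force: 40.0
```

Request:
arm_command(
  xyz=[
    [0,0,-0.5],
    [0,0,-0.3],
    [0,0,0],
    [0,0,0],
  ],
  spin=[0,0,0,0],
)

```text
time: 22.9
tool_pos: [0.4371, -0.0759, 0.2108]
tool_rot: [3.141, -0.0, 0.073]
contact_force: [-1.6, -0.1, 5.4]
opening: 0.0114
grip_force: 40.0
```

Request:
arm_command(
  xyz=[
    [0,0,0],
    [0,0,0],
    [0,0,0],
    [0,0,0],
    [0,0,2],
    [0,0,5],
    [0,0,10],
    [0,0,15],
    [0,0,20],
    [0,0,20],
    [0,0,20],
    [0,0,15],
    [0,0,10],
    [0,0,3],
  ],
  spin=[0,0,0,0,0,0,0,0,0,0,0,0,0,0],
  jaw=-0.1,
)

```text
time: 24.3
tool_pos: [0.4371, -0.0759, 0.3318]
tool_rot: [3.141, -0.002, 0.073]
contact_force: [0.3, -0.8, 0.2]
opening: 0.041
grip_force: 0.0
```

Request:
arm_command(
  xyz=[
    [8,-6,0],
    [16,-12,0],
    [22,-16,0],
    [25,-18,0],
    [25,-18,0],
    [25,-17,0],
    [24,-17,0],
    [22,-16,0],
    [16,-12,0],
    [10,-7,0],
    [5,-3,0],
    [1,-1,0],
    [0,0,0],
    [0,0,0],
  ],
  spin=[-0.2,-0.3,-0.3,-0.3,-0.3,-0.3,-0.3,-0.3,-0.3,-0.3,-0.3,-0.2,0,0],
)

```text
time: 25.7
tool_pos: [0.6358, -0.2186, 0.3304]
tool_rot: [-3.141, 0.001, 0.014]
contact_force: [-0.1, 0.1, -0.1]
opening: 0.0415
grip_force: 0.0
```

```bash
python3 w.py w2.png
```

```text
[ 0.63576096 -0.21852861  0.33058252] [-3.14155354e+00  1.45084261e-04  1.39176687e-02]
[256. 196.] [ 639.2 -218.2] [68.8 11.9] 1.1 0.09447113594785209 [ 247  145   19  103 1893]
```

Request:
arm_command(
  xyz=[
    [0,0,-5],
    [0,0,-10],
    [0,0,-15],
    [0,0,-15],
    [0,0,-15],
    [0,0,-10],
    [0,0,-6],
    [0,0,-4],
    [0,0,-2],
    [0,0,0],
    [0,0,0],
  ],
  spin=[0,0,0,0,0,0,0,0,0,0,0],
)

```text
time: 26.85
tool_pos: [0.6362, -0.219, 0.249]
tool_rot: [3.141, -0.001, 0.014]
contact_force: [0.2, -0.3, 1.3]
opening: 0.0413
grip_force: 0.0
```

Request:
arm_command(
  xyz=[
    [0,0,0],
    [0,0,0],
    [0,0,0],
    [0,0,0],
    [0,0,0],
    [0,0,0],
    [0,0,0],
    [0,0,0],
  ],
  spin=[0,0,0,0,0,0,0,0],
  jaw=-1,
  squeeze=12,
)

```text
time: 27.65
tool_pos: [0.6361, -0.2188, 0.2485]
tool_rot: [3.142, -0.0, 0.014]
contact_force: [-0.3, 1.0, 1.7]
opening: 0.0116
grip_force: 12.0
```

Request:
arm_command(
  xyz=[
    [0,0,0],
    [0,0,0],
    [0,0,1],
    [0,0,2],
    [0,0,3],
    [0,0,3],
    [0,0,3],
    [0,0,3],
  ],
  spin=[0,0,0,0,0,0,0,0],
  squeeze=40,
)

```text
time: 28.45
tool_pos: [0.6361, -0.2189, 0.2638]
tool_rot: [3.141, -0.0, 0.014]
contact_force: [0.2, 0.4, -2.8]
opening: 0.0115
grip_force: 40.0
```

Request:
arm_command(
  xyz=[
    [0,0,3],
    [0,0,3],
    [0,0,4],
    [0,0,4],
    [0,0,4],
    [0,0,4],
    [0,0,4],
    [0,0,4],
    [0,0,4],
    [0,0,6],
    [0,0,8],
    [0,0,8],
    [0,0,6],
    [0,0,4],
    [0,0,0],
  ],
  spin=[0,0,0,0,0,0,0,0,0,0,0,0,0,0,0],
)

```text
time: 29.95
tool_pos: [0.6361, -0.2189, 0.3304]
tool_rot: [3.141, -0.001, 0.014]
contact_force: [-0.3, -0.9, -3.1]
opening: 0.0116
grip_force: 40.0
```

Request:
arm_command(
  xyz=[
    [-4,1,0],
    [-8,3,0],
    [-12,4,0],
    [-16,5,0],
    [-18,6,0],
    [-18,6,0],
    [-18,6,0],
    [-18,6,0],
    [-18,6,0],
    [-18,5,0],
    [-16,4,0],
    [-12,3,0],
    [-9,2,0],
    [-5,1,0],
    [-3,0,0],
    [-1,0,0],
    [0,0,0],
    [0,0,0],
  ],
  spin=[0,0.2,0.3,0.3,0.3,0.3,0.3,0.3,0.3,0.3,0.3,0.3,0.2,0,0,0,0,0],
)

```text
time: 31.75
tool_pos: [0.4423, -0.161, 0.3294]
tool_rot: [3.141, -0.0, 0.073]
contact_force: [0.1, 0.1, -2.6]
opening: 0.0117
grip_force: 40.0
```

Request:
arm_command(
  xyz=[
    [0,0,-5],
    [0,0,-10],
    [0,0,-15],
    [0,0,-15],
    [0,0,-15],
    [0,0,-15],
    [0,0,-12],
    [0,0,-10],
    [0,0,-7],
    [0,0,-4],
    [0,0,-3],
    [0,0,-2],
    [0,0,-2],
    [0,0,-1.5],
    [0,0,-1],
    [0,0,-0.5],
    [0,0,-0.6],
    [0,0,0],
    [0,0,0],
  ],
  spin=[0,0,0,0,0,0,0,0,0,0,0,0,0,0,0,0,0,0,0],
)

```text
time: 33.65
tool_pos: [0.4421, -0.1609, 0.2109]
tool_rot: [3.141, -0.0, 0.073]
contact_force: [0.5, 0.3, -2.0]
opening: 0.0117
grip_force: 40.0
```

Request:
arm_command(
  xyz=[
    [0,0,-0.5],
    [0,0,-0.3],
    [0,0,0],
    [0,0,0],
  ],
  spin=[0,0,0,0],
)

```text
time: 34.05
tool_pos: [0.4421, -0.1609, 0.2105]
tool_rot: [3.141, -0.0, 0.073]
contact_force: [-1.2, 0.6, 5.8]
opening: 0.0115
grip_force: 40.0
```

Request:
arm_command(
  xyz=[
    [0,0,0],
    [0,0,0],
    [0,0,0],
    [0,0,0],
    [0,0,2],
    [0,0,5],
    [0,0,10],
    [0,0,15],
    [0,0,20],
    [0,0,20],
    [0,0,20],
    [0,0,15],
    [0,0,10],
    [0,0,3],
  ],
  spin=[0,0,0,0,0,0,0,0,0,0,0,0,0,0],
  jaw=-0.1,
)

```text
time: 35.45
tool_pos: [0.4421, -0.1609, 0.3315]
tool_rot: [3.14, -0.002, 0.073]
contact_force: [-0.2, -0.9, -0.7]
opening: 0.0416
grip_force: 0.0
```

Request:
arm_command(
  xyz=[
    [3,-12,0],
    [3,-20,0],
    [3,-25,0],
    [3,-25,0],
    [2,-20,0],
    [1,-10,0],
    [0,-6,0],
    [0,-2,0],
    [0,0,0],
  ],
  spin=[-8,-8,-8,-8,-8,-8,-8,-8,-8],
  jaw=0.7,
)

```text
time: 36.35
tool_pos: [0.4568, -0.2812, 0.3292]
tool_rot: [3.141, 0.001, -1.19]
contact_force: [-0.3, -0.5, 0.2]
opening: 0.078
grip_force: 0.0
```

```bash
python3 - <<'E'
from h import *
d=cam("top"); Q=pts(d); np.savez("top1.npz",Q=Q,img=d["img"]); save(d,"top1.png",s=1.5)
Z=Q[...,2]; img=d["img"].astype(int)
print(observe()["tool_pos"],observe()["tool_rot"])
E
sed -i 's/top0.npz/top1.npz/' m.py; python3 m.py | head -12
```

```text
[ 0.45682002 -0.28104224  0.32925076] [ 3.14065694e+00  1.52455851e-03 -1.19680115e+00]
handle px [277. 213.] c [ 533.6 -249.5] sz [44.2 69.5] ang 1.4 z [259.5 262.4 503.4]
mat px [255. 236.] c [ 496.4 -215.8] sz [48.5 43.7] ang 4.1 z [  8.8 492.5 501.7]
mat px [220. 274.] c [ 443.8 -153.8] sz [138.4  84.3] ang 4.1 z [  7.4  10.9 526.8]
mat px [184. 262.] c [432.  -31.2] sz [143.   13.6] ang 3.0 z [ 6.7  8.8 11. ]
mat px [152. 265.] c [427.1  52.9] sz [143.1   7.8] ang 5.0 z [ 6.7  8.8 11.1]
mat px [234. 257.] c [ 444.4 -162.1] sz [60.4  9.8] ang 3.9 z [56.  58.5 60.1]
mat px [199. 261.] c [436.1 -77.5] sz [68.5 10.4] ang 3.5 z [53.2 58.3 60.5]
mat px [165. 264.] c [431.    7.3] sz [70.2 10.1] ang 4.0 z [47.6 58.  60.4]
mat px [250. 267.] c [ 419.1 -213.1] sz [24.6 94.8] ang 89.1 z [  9.  501.6 505.3]
block px [299. 254.] c [ 481.4 -286.8] sz [114. 100.] ang 89.6 z [492.4 508.8 513.2]
fixt px [264. 142.] c [ 740.9 -239.9] sz [47.8 11.3] ang 88.6 z [22.2 24.5 26.4]
fixt px [217. 182.] c [ 635.2 -147.1] sz [141.  434.5] ang 0.8 z [31.1 34.6 48.1]
```

View pics/top1.png

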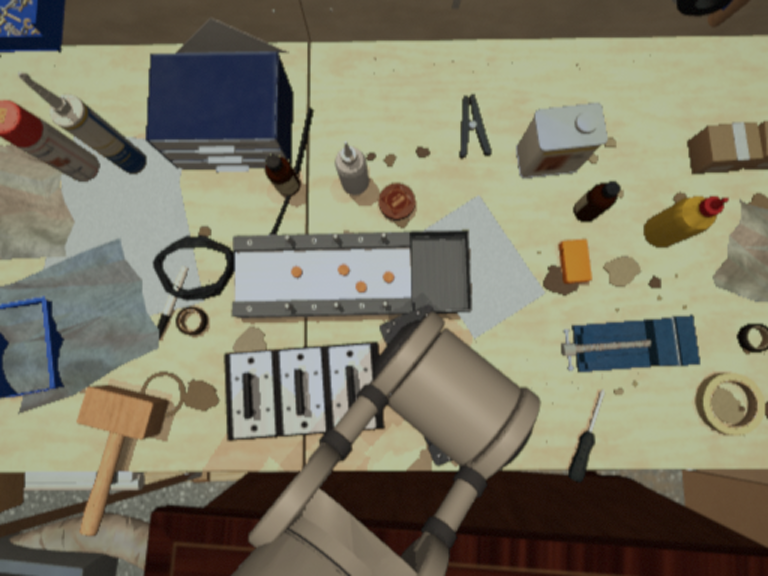

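The three plates lie side by side on the mat. Four slugs show in the channel at (297,271), (344,269), (361,286) and (388,277). The arm hides the cork, so I'll check it with the wrist camera.

```bash
cat > c.py <<'E'
from h import *
import sys
d=cam("wrist"); Q=pts(d); save(d,sys.argv[1]); img=d["img"].astype(int)
print(observe()["tool_pos"],observe()["tool_rot"])
X,Y,Z=[Q[...,i] for i in range(3)]
m=(Z>.018)&(Z<.032)
n,l,st,c=cv2.connectedComponentsWithStats(m.astype(np.uint8))
for k in range(1,n):
    if st[k,4]<300: continue
    p=Q[l==k]; r=cv2.minAreaRect((p[:,:2]*1000).astype(np.float32)); print(c[k].round(),np.round(r[0],1),np.round(r[1],1),round(r[2],1),np.median(p[:,2]).round(4),st[k],np.median(img[l==k],0))
E
python3 c.py w3.png
```

```text
[ 0.45686411 -0.28092517  0.32934356] [ 3.14077022e+00  1.35778866e-03 -1.18519661e+00]
[373.  45.] [ 411.3 -412.6] [45.5 70.8] 10.6 0.0248 [ 335    0   80   96 5479] [209. 149.  92.]
[133. 123.] [ 566.  -276.9] [  1.7 176.6] 0.9 0.0251 [ 104   24   59  206 1108] [19. 19. 17.]
[ 37. 164.] [ 614.5 -230.5] [94.8 94.2] 16.0 0.0306 [   0  103  114  115 7004] [227. 232. 225.]
[222. 151.] [ 491.2 -290.4] [45.2 75.1] 11.4 0.0246 [ 191  104   65   96 4766] [128.  53.  19.]
```

View pics/w3.png

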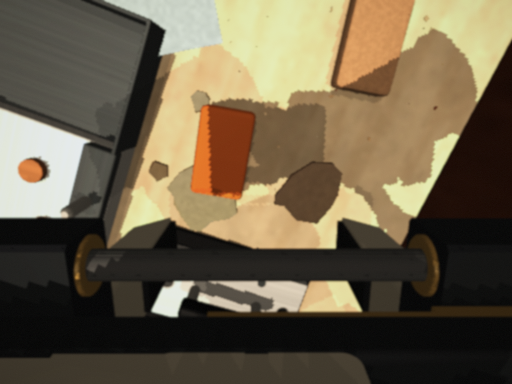

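The cork has been knocked from (429,-396) to about (411,-414) mm; the wrist view cuts it off at (373,45). I'll move closer and measure again.

Request:
arm_command(
  xyz=[
    [-3,-8,0],
    [-6,-14,0],
    [-7,-18,0],
    [-7,-18,0],
    [-6,-14,0],
    [-5,-12,0],
    [-3,-7,0],
    [-2,-3,0],
    [0,0,0],
    [0,0,0],
  ],
  spin=[-1.2,-1.2,-1.2,-1.2,-1.2,-1.2,-1.2,-1.2,-1.2,0],
)

```text
time: 37.45
tool_pos: [0.4182, -0.3745, 0.33]
tool_rot: [3.142, 0.0, -1.373]
contact_force: [0.5, -0.6, -1.0]
opening: 0.0781
grip_force: 0.0
```

```bash
python3 c.py w4.png
```

```text
[ 0.4182814  -0.37437536  0.33006041] [ 3.14156846e+00  2.68976605e-04 -1.37155433e+00]
[450.   9.] [ 303. -530.] [40.1 17.3] 10.8 0.0217 [419   0  53  26 816] [19. 21. 18.]
[274. 131.] [ 411.3 -414.7] [45.1 74.9] 11.0 0.0246 [ 247   86   57   92 4963] [77. 52. 32.]
[ 61. 171.] [ 586.7 -353.3] [44.2 89.2] 50.8 0.0251 [  0 139  83  79 839] [16. 16. 14.]
[501. 194.] [ 210.8 -405.4] [51.9  3.5] 85.6 0.024 [485 161  27  57 582] [23. 10.  5.]
[161. 221.] [ 494.8 -311. ] [44.8 34.1] 11.2 0.0238 [131 211  54  37 710] [189.  89.  32.]
```

Request:
arm_command(
  xyz=[
    [-2,-10,0],
    [-2,-15,0],
    [-2,-10,0],
    [-1,-5,0],
    [0,0,-8],
    [0,0,-16],
    [0,0,-20],
    [0,0,-20],
    [0,0,-20],
    [0,0,-20],
    [0,0,-15],
    [0,0,-10],
    [0,0,-6],
    [0,0,-3],
    [0,0,-2],
    [0,0,0],
    [0,0,0],
  ],
  spin=[-0.4,0,0,0,0,0,0,0,0,0,0,0,0,0,0,0,0],
)

```text
time: 39.2
tool_pos: [0.4112, -0.415, 0.1906]
tool_rot: [-3.141, -0.001, -1.379]
contact_force: [0.5, 0.5, 0.2]
opening: 0.0783
grip_force: 0.0
```

Request:
arm_command(
  xyz=[
    [0,0,0],
    [0,0,0],
    [0,0,0],
    [0,0,0],
    [0,0,0],
    [0,0,0],
    [0,0,0],
    [0,0,0],
  ],
  spin=[0,0,0,0,0,0,0,0],
  jaw=-1,
  squeeze=20,
)

```text
time: 40.0
tool_pos: [0.4111, -0.4149, 0.1901]
tool_rot: [3.142, -0.0, -1.379]
contact_force: [-0.7, 0.2, 1.9]
opening: 0.0448
grip_force: 20.0
```

Request:
arm_command(
  xyz=[
    [0,0,2],
    [0,0,5],
    [0,0,10],
    [0,0,16],
    [0,0,20],
    [0,0,20],
    [0,0,20],
    [0,0,15],
    [0,0,8],
    [0,0,4],
    [0,0,0],
  ],
  spin=[0,0,0,0,0,0,0,0,0,0,0],
  squeeze=25,
)

```text
time: 41.1
tool_pos: [0.411, -0.4148, 0.3103]
tool_rot: [-3.141, -0.0, -1.379]
contact_force: [0.4, 0.3, -1.5]
opening: 0.0447
grip_force: 25.0
```

Request:
arm_command(
  xyz=[
    [4,8,0],
    [8,15,0],
    [12,22,0],
    [14,26,0],
    [14,26,0],
    [14,26,0],
    [14,26,0],
    [14,26,0],
    [14,26,0],
    [14,26,0],
    [14,26,0],
    [14,26,0],
    [14,26,0],
    [14,26,0],
    [14,26,0],
    [12,22,0],
    [10,17,0],
    [5,9,0],
    [3,5,0],
    [0,0,0],
  ],
  spin=[2,4,5,5,5,5,5,5,5,5,5,5,5,5,5,4.8,3,1,0,0],
)

```text
time: 43.1
tool_pos: [0.6331, -0.0048, 0.3097]
tool_rot: [3.141, 0.001, 0.013]
contact_force: [0.3, -0.3, -0.9]
opening: 0.0445
grip_force: 25.0
```

Request:
arm_command(
  xyz=[
    [0,0,-5],
    [0,0,-12],
    [0,0,-18],
    [0,0,-18],
    [0,0,-12],
    [0,0,-8],
    [0,0,-5],
    [0,0,-3],
    [0,0,-2],
    [0,0,-2],
    [0,0,-1],
    [0,0,0],
    [0,0,0],
  ],
  spin=[0,0,0,0,0,0,0,0,0,0,0,0,0],
)

```text
time: 44.4
tool_pos: [0.6331, -0.0049, 0.2243]
tool_rot: [3.141, -0.0, 0.014]
contact_force: [-0.6, -0.9, -1.6]
opening: 0.0447
grip_force: 25.0
```

Request:
arm_command(
  xyz=[
    [0,0,-0.5],
    [0,0,-0.5],
    [0,-2,0],
    [0,-4,0],
    [0.1,-6,0],
    [0.1,-6,0],
    [0.1,-6,0],
    [0.1,-6,0],
    [0.1,-6,0],
    [0.1,-6,0],
    [0.1,-6,0],
    [0.1,-6,0],
    [0.1,-6,0],
    [0.1,-6,0],
    [0,-6,0],
    [0,-6,0],
  ],
  spin=[0,0,0,0,0,0,0,0,0,0,0,0,0,0,0,0],
)

```text
time: 46.0
tool_pos: [0.634, -0.0834, 0.2231]
tool_rot: [3.142, -0.0, 0.014]
contact_force: [-0.4, -0.8, -0.8]
opening: 0.0443
grip_force: 25.0
```

Request:
arm_command(
  xyz=[
    [0.1,-6,0],
    [0.1,-6,0],
    [0.1,-6,0],
    [0.1,-6,0],
    [0.1,-6,0],
    [0.1,-6,0],
    [0.1,-6,0],
    [0.1,-6,0],
    [0.1,-6,0],
    [0.1,-6,0],
    [0.1,-6,0],
    [0.1,-6,0],
  ],
  spin=[0,0,0,0,0,0,0,0,0,0,0,0],
)

```text
time: 47.2
tool_pos: [0.6352, -0.1554, 0.223]
tool_rot: [3.142, 0.0, 0.014]
contact_force: [0.2, 1.1, -0.6]
opening: 0.045
grip_force: 25.0
```

Request:
arm_command(
  xyz=[
    [0.1,-6,0],
    [0.1,-6,0],
    [0.1,-6,0],
    [0.1,-6,0],
    [0.1,-6,0],
    [0.1,-6,0],
    [0.1,-6,0],
    [0.1,-6,0],
    [0.1,-6,0],
    [0.1,-6,0],
    [0.1,-6,0],
    [0.1,-6,0],
    [0.1,-6,0],
    [0.1,-6,0],
    [0.1,-6,0],
    [0.1,-6,0],
    [0.1,-6,0],
    [0,-6,0],
    [0,-4,0],
    [0,0,0],
  ],
  spin=[0,0,0,0,0,0,0,0,0,0,0,0,0,0,0,0,0,0,0,0],
)

```text
time: 49.2
tool_pos: [0.6371, -0.2679, 0.224]
tool_rot: [3.14, -0.002, 0.013]
contact_force: [-0.0, -0.4, 5.8]
opening: 0.0447
grip_force: 25.0
```

Run:
```python
from h import *
d=cam("top"); save(d,"top2.png",crop=(145,130,345,225),s=4)
```

```text
(no output)
```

View pics/top2.png

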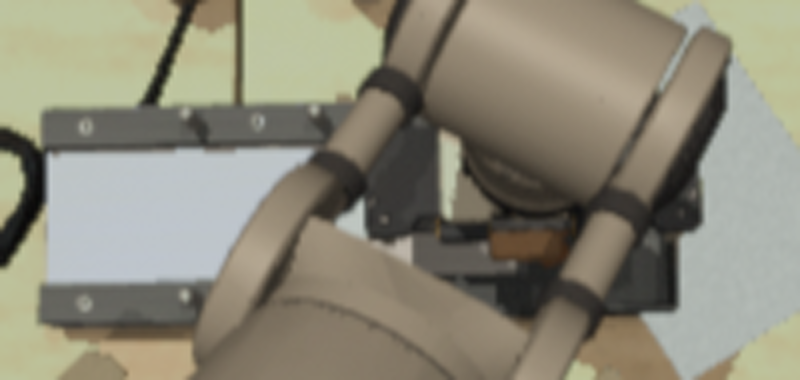

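The image shows the channel clear at left, with the arm hiding the trough. An upward force of 5.8 N suggests a slug on edge under the cork, so I'll rise straight up, back off and look.

Request:
arm_command(
  xyz=[
    [0,0,2],
    [0,0,4],
    [0,0,8],
    [0,0,12],
    [0,0,15],
    [0,0,18],
    [0,0,15],
    [0,0,10],
    [0,0,4],
    [0,0,0],
  ],
  spin=[0,0,0,0,0,0,0,0,0,0],
)

```text
time: 50.25
tool_pos: [0.637, -0.2669, 0.3118]
tool_rot: [3.141, -0.001, 0.014]
contact_force: [0.4, 0.3, -1.1]
opening: 0.0451
grip_force: 25.0
```

Request:
arm_command(
  xyz=[
    [0,10,0],
    [0,20,0],
    [0,28,0],
    [0,28,0],
    [0,28,0],
    [0,28,0],
    [0,28,0],
    [0,20,0],
    [0,10,0],
    [0,0,0],
  ],
  spin=[0,0,0,0,0,0,0,0,0,0],
)

```text
time: 51.25
tool_pos: [0.6367, -0.0646, 0.3107]
tool_rot: [-3.141, 0.001, 0.016]
contact_force: [-0.3, -0.5, -0.3]
opening: 0.0445
grip_force: 25.0
```

Run:
```python
from h import *
d=cam("top"); save(d,"top3.png",crop=(145,130,345,225),s=4)
Q=pts(d); img=d["img"].astype(int); u,v=np.meshgrid(np.arange(512),np.arange(384))
m=(img[...,0]-img[...,2]>50)&(v>150)&(v<212)&(u>155)&(u<312)
n,l,st,c=cv2.connectedComponentsWithStats(m.astype(np.uint8))
for k in range(1,n):
    if st[k,4]>8: p=Q[l==k]*1000; print(c[k].round(),st[k,4],np.nanmedian(p,0).round(1),np.nanmax(p[:,2]).round(1))
```

```text
[228. 152.] 12 [ 722.  -144.     1.7] 6.0
[283. 174.] 71 [ 658.2 -289.    24.2] 36.3
[283. 187.] 72 [ 622.3 -289.2   23.8] 38.1
[187. 187.] 81 [606.4 -61.3 147.4] 150.8
```

View pics/top3.png

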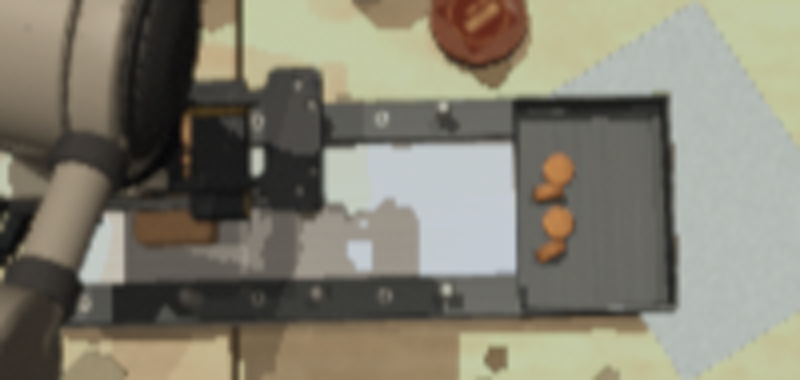

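All four slugs are in the trough: two flat at (558,170) and (557,222), two leaning at (547,192) and (550,250). The channel is clear. Next I'll set the cork down on the open bench where it lay.

Request:
arm_command(
  xyz=[
    [-4,-6,0],
    [-8,-12,0],
    [-12,-18,0],
    [-14,-22,0],
    [-14,-22,0],
    [-14,-22,0],
    [-14,-22,0],
    [-14,-22,0],
    [-14,-22,0],
    [-14,-22,0],
    [-14,-22,0],
    [-14,-22,0],
    [-14,-22,0],
    [-14,-22,0],
    [-14,-22,0],
    [-14,-22,0],
    [-12,-18,0],
    [-6,-9,0],
    [-2,-1,0],
    [0,0,0],
  ],
  spin=[0,0,0,0,0,0,0,0,0,0,0,0,0,0,0,0,0,0,0,0],
)

```text
time: 53.3
tool_pos: [0.4104, -0.417, 0.311]
tool_rot: [-3.141, 0.0, 0.012]
contact_force: [0.2, 0.3, -2.2]
opening: 0.0448
grip_force: 25.0
```

Request:
arm_command(
  xyz=[
    [0,0,-6],
    [0,0,-12],
    [0,0,-18],
    [0,0,-20],
    [0,0,-18],
    [0,0,-14],
    [0,0,-10],
    [0,0,-8],
    [0,0,-5],
    [0,0,-3],
    [0,0,-2],
    [0,0,-1],
    [0,0,0],
    [0,0,0],
  ],
  spin=[0,0,0,0,0,0,0,0,0,0,0,0,0,0],
)

```text
time: 54.7
tool_pos: [0.411, -0.417, 0.1944]
tool_rot: [3.141, -0.0, 0.014]
contact_force: [-0.4, -0.3, -1.3]
opening: 0.0447
grip_force: 25.0
```

Request:
arm_command(
  xyz=[
    [0,0,-1],
    [0,0,-1],
    [0,0,-1],
    [0,0,-0.5],
    [0,0,0],
    [0,0,0],
  ],
  spin=[0,0,0,0,0,0],
)

```text
time: 55.3
tool_pos: [0.411, -0.4169, 0.1905]
tool_rot: [3.142, 0.0, 0.014]
contact_force: [0.9, 0.1, -0.7]
opening: 0.0447
grip_force: 25.0
```

Request:
arm_command(
  xyz=[
    [0,0,-0.5],
    [0,0,-0.4],
    [0,0,0],
    [0,0,0],
  ],
  spin=[0,0,0,0],
)

```text
time: 55.7
tool_pos: [0.411, -0.4169, 0.1901]
tool_rot: [3.141, -0.0, 0.014]
contact_force: [-0.9, 0.4, 5.7]
opening: 0.0448
grip_force: 25.0
```

Request:
arm_command(
  xyz=[
    [0,0,0],
    [0,0,0],
    [0,0,0],
    [0,0,0],
    [0,0,0],
    [0,0,2],
    [0,0,6],
    [0,0,15],
    [0,0,25],
    [0,0,30],
    [0,0,30],
    [0,0,30],
    [0,0,20],
    [0,0,10],
  ],
  spin=[0,0,0,0,0,0,0,0,0,0,0,0,0,0],
  jaw=0.6,
)

```text
time: 57.1
tool_pos: [0.411, -0.417, 0.3604]
tool_rot: [3.138, -0.002, 0.014]
contact_force: [-0.1, 0.4, -0.4]
opening: 0.0736
grip_force: 0.0
```

Request:
arm_command(
  xyz=[
    [-5,-5,3],
    [-12,-5,3],
    [-20,-6,3],
    [-25,-8,3],
    [-25,-8,3],
    [-25,-8,3],
    [-25,-8,3],
    [-25,-8,3],
    [-25,-8,0],
    [-25,-8,0],
    [-25,-8,0],
    [-20,-6,0],
    [-12,-4,0],
    [-5,-2,0],
    [0,0,0],
    [0,0,0],
  ],
  spin=[0,0,0,0,0,0,0,0,0,0,0,0,0,0,0,0],
)

```text
time: 58.7
tool_pos: [0.1374, -0.5087, 0.3814]
tool_rot: [-3.141, -0.0, 0.014]
contact_force: [0.0, -0.2, -0.3]
opening: 0.0736
grip_force: 0.0
```

Run:
```python
from h import *
d=cam("top"); save(d,"top4.png",s=1.5)
```

```text
(no output)
```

View pics/top4.png

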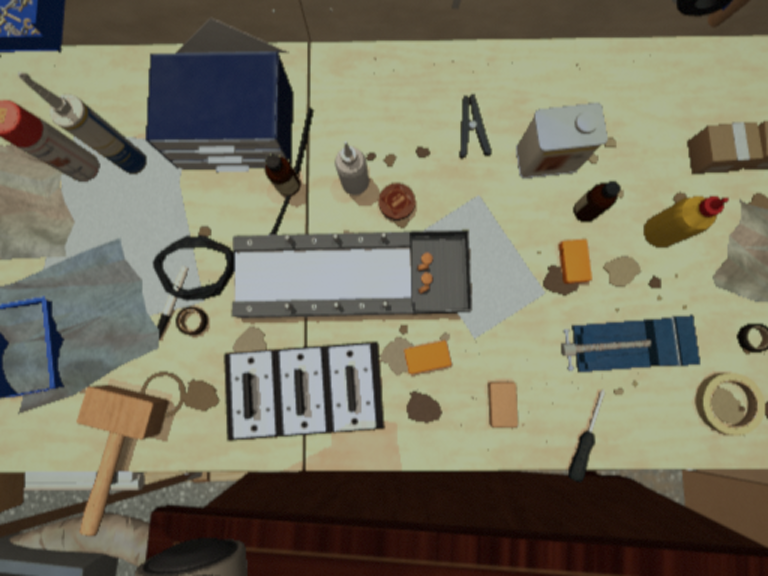

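The final view shows the three plates flat on the mat at (250,395), (301,391) and (352,387). The channel is empty, with the slugs in the trough at (425,260) and (426,282). The cork lies flat on the bench at (503,404), and the tin, bottle and tape haven't moved.

```bash
python3 -c "
from cell import *
print(hand_in())"
```

```text
the job is handed in; nothing more can be done
None
```

The job is handed in at about 59 s: all three plates lie flat on the mat, all four slugs are in the trough (two leaning, not flat), the cork is flat on the bench, and the tin, bottle and tape are where they were.

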